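Move the assay reagents into the cooling block in the same order

TASK

The four reagents for the residue assay stand in the white storage rack and must be kept cold: move them one by one into the aluminium cooling block, in the same order counted from the green ends (the bottle nearest the green end of the storage rack goes into the socket nearest the green end of the block, the next one into the next socket, and so on). Stand each bottle upright at the bottom of its socket, never tipping it or dropping it from a height, and do not disturb the petri dish or the graduated cylinder.

Things in the scene. Friction and masses are not known exactly. Their poses are not given: they have to be found in the camera images.
- bottle_blue: clear glass vial with a dark blue screw cap, 27 mm across and 54 mm tall (cap 24 mm across, the top 14 mm); loose, under 0.08 kg, stands upright in a socket of the storage rack at the start. Origin: centre of its underside, z up.
- bottle_yellow: small reagent bottle with a yellow-orange screw cap, 31 mm across and 59 mm tall (cap 31 mm across, the top 19 mm); loose, under 0.08 kg, stands upright in a socket of the storage rack at the start. Origin: centre of its underside, z up.
- bottle_black: amber dropper bottle with a black rubber bulb, 96 mm tall: body 28 mm across up to 56 mm, collar 19 mm across from 54 to 66 mm, bulb 12 mm across above that; loose, under 0.08 kg, stands upright in a socket of the storage rack at the start. Origin: centre of its underside, z up.
- bottle_red: amber dropper bottle with a red rubber bulb (its collar is black), 96 mm tall: body 28 mm across up to 56 mm, collar 19 mm across from 54 to 66 mm, bulb 12 mm across above that; loose, under 0.08 kg, stands upright in a socket of the storage rack at the start. Origin: centre of its underside, z up.
- storage_rack: low white plastic rack to the robot's left, 76 x 282 mm, 26 mm high (end caps 32), fixed; four 40 mm round sockets in a row, the bottles stand on its floor 4 mm above the bench. One end cap green, the other grey. Origin: centre of its underside; y along the row to the green end, z up. Socket centres at x = +4 mm, y = +81 (first, at the green end), +27, -27, -81 mm (fourth).
- cooling_block: low aluminium block to the robot's right, turned any way round, 74 x 278 mm, 28 mm high (end grips 29), fixed; four empty 40 mm round sockets in a row, chamfered, 22 mm deep, floor 6 mm above the bench. One end grip green, the other grey. Origin: centre of its underside; y along the row to the green end, z up. Socket centres at x = 0, y = +81 (first, at the green end), +27, -27, -81 mm (fourth).
- clip_blue: blue plastic colour clip, 16 x 30 mm, snapped over the storage rack's edge beside the socket of the bottle with the blue cap, and still there when that has gone; fixed, top 31 mm above the bench. Origin: on the bench below the rack's edge; axes parallel to the rack's; the socket's centre is 42 mm along +x.
- clip_yellow: yellow plastic colour clip, 16 x 30 mm, snapped over the storage rack's edge beside the socket of the bottle with the yellow cap, and still there when that has gone; fixed, top 31 mm above the bench. Origin: on the bench below the rack's edge; axes parallel to the rack's; the socket's centre is 42 mm along +x.
- clip_black: black plastic colour clip, 16 x 30 mm, snapped over the storage rack's edge beside the socket of the bottle with the black bulb, and still there when that has gone; fixed, top 31 mm above the bench. Origin: on the bench below the rack's edge; axes parallel to the rack's; the socket's centre is 42 mm along +x.
- clip_red: red plastic colour clip, 16 x 30 mm, snapped over the storage rack's edge beside the socket of the bottle with the red bulb, and still there when that has gone; fixed, top 31 mm above the bench. Origin: on the bench below the rack's edge; axes parallel to the rack's; the socket's centre is 42 mm along +x.
- cylinder_small: small clear graduated cylinder on a round foot, 33 mm across, 86 mm tall, a bystander. Origin: centre of its underside. It stands under the pipette of a fixed pipette stand, 0.45 m tall, that fills x = 0.30 to 0.46, y = -0.05 to 0.12 m between rack and block: swing across beyond it (x over 0.55 m), TCP 0.25 m up or more.
- dish: clear petri dish with green leaf pieces, 60 mm across and 14 mm tall, bystander between the two racks. Origin: centre of its underside.
Not all that is in view belongs to the job. What is shaped like the bottle_yellow but red or turquoise is not meant.

How it is judged:
By the outcome, as a careful person would: the job done as asked, in the order asked, and still so for the second after the job is handed in, with the robot touching nothing.
It also fails if it takes over 136 s, if anything falls off the work surface, if the arm or the gripper's body presses on something with over 40 N, if the wrist force passes 120 N, or if a joint passes its speed limit or range.

ROBOT

A 7-joint arm with a two-finger parallel gripper is mounted at the origin on a cart in front of the work surface, level with it; the furniture and walls round the work are solid. World frame = base frame: x ahead of the robot, y to its left, z up, the work surface at z = 0. Lengths are in m, angles in rad, forces in N, time in s.
With the tool pointing down it reaches from about 0.4 to 0.85 m from the base axis. Payload 4.5 kg.
Tool frame: the origin (TCP) lies between the finger pads, 19 mm behind the fingertips; this is the grasp point; z points along the fingers, y is the line along which they close (so a half turn about z gives the same grasp; the last joint's range is limited). The gripper opens to 88 mm and grips with 3 to 60 N. Pads are 18 mm wide; open, the fingers measure 123 mm over their backs; the gripper's body (75 mm by 187 mm) begins 45 mm behind the grasp point.
Start: joints at [1.269, 0.689, -0.195, 1.565, 0.157, 0.902, -0.215], TCP at [0.206, -0.59, 0.257] pointing down, gripper open.
Joint ranges: [-3.01, 3.01], [-0.46, 2.08], [-1.47, 1.51], [0.13, 2.56], [-1, 4.14], [0.04, 2.09], [-2.66, 2.66]. Speed limits (rad/s): [2.57, 2.57, 3.14, 3.14, 3.14, 3.14, 3.14].

INTERFACE

Orientations are given as a unit quaternion [x, y, z, w].
In Python, from plant import get_state, snapshot, camera_params, finish_job gives the robot as it stands.
- The arm moves only by the shell command python3 -m handwheel 'ROWS' [FORCE]. ROWS is a JSON list of rows, 1 to 10 of them, each of 7 numbers: the opening from 0.0 (shut) to 1.0 (fully open), then dx, dy, dz in m, then a rotation vector rx, ry, rz in rad; each row is the pose to reach, as a shift and turn from the pose commanded when the command began, along the tool's axes at that moment; what a row does not reach only later rows make up. A row lasts 1/10 s, in which the tool goes at most 0.05 m and 0.15 rad, less where a joint would pass 70% of its speed; a pose out of reach is approached as far as the arm can. The fingers move at their own pace and stop on an object; FORCE is the grip in N (left out, the last holds). Time passes only in rows, so rows that do not move let the fingers close. It prints the time, the measured TCP pose, the force, the opening and the grip force at its end.
- get_state(): the state, without advancing time (a new reading comes with each control period).
- snapshot(name): name is "side" or "top"; returns (picture, depth): 420x560x3 uint8, red, green, blue; 420x560 float32, m along the optical axis (not along the pixel's ray), 0 where there is no reading.
- camera_params(name): a dict with "fx", "fy", "cx", "cy" (pixels), "k1" (the pictures are not rectified: a ray, as slopes to the right and down, at radius r is drawn at 1 + k1 r^2 times it, then the intrinsics apply), "rvec" (rotation vector, rad) and "tvec" (3), from world to camera coordinates, as OpenCV has them. Camera axes: x right, y down, z forward; pixel columns grow to the right and rows downward; lengths in m; the calibration is good to about 2 mm. A picture is of the moment at which its call begins. camera_params takes no time and is no camera call.
- finish_job(): hands the job in; it is judged then, once.
The state is a dict: "clock": time; "q": joint angles; "qd": joint speeds; "joint_torque": joint torques, N m; "tool_pos": TCP position; "eef_rot": TCP orientation; "contact_force": force on the tool from outside, world axes, zero at the start; "moment": the same for the moment, N m; "opening": opening from 0.0 (shut) to 1.0 (fully open); "finger_force": force on a finger pad.
Only numpy, scipy, OpenCV 4.12 (cv2) and the standard library are available. Lean on these libraries where they do the work, as an engineer would, in place of code of your own. Each camera call takes 0.05 s, during which the arm holds its last target. There are 200 camera calls.

## Working session

There is one attempt and no reset: what is moved stays moved. The work goes in short steps, Python scripts to look and compute and a shell command to move; the robot and the scene stay as the last step left them, time stands still between calls to the robot, and variables do not carry over. Pictures are saved under pics/ and viewed, at most 14 in all, crops included, and the job is handed in when it is done.

```bash
mkdir -p pics; ls; python3 - <<'E'
from plant import *
import cv2,numpy as np
s=get_state();print({k:np.round(v,3).tolist() for k,v in s.items()})
for n in("top","side"):
    p,d=snapshot(n);cv2.imwrite(f"pics/{n}0.png",p[:,:,::-1]);np.savez(f"{n}0.npz",p=p,d=d);print(n,camera_params(n))
E
```

```text
pics
{'clock': 0.0, 'q': [1.269, 0.69, -0.195, 1.566, 0.157, 0.902, -0.215], 'qd': [-0.001, 0.001, -0.0, -0.002, -0.001, 0.001, -0.001], 'joint_torque': [-0.001, -52.757, -1.267, -15.343, -0.053, 0.006, 0.0], 'tool_pos': [0.206, -0.59, 0.257], 'eef_rot': [0.986, 0.167, -0.0, -0.001], 'contact_force': [0.246, 0.106, 0.652], 'moment': [-0.014, 0.042, -0.015], 'finger_force': 0.0, 'opening': 1.001}
top {'fx': 381.52783098813154, 'fy': 381.52783098813154, 'cx': 277.6668268908183, 'cy': 212.39852086858915, 'k1': 0.03590711676514714, 'rvec': array([ 2.18806307, -2.2149134 ,  0.07131925]), 'tvec': array([0.06798918, 0.42223728, 0.95834576])}
side {'fx': 482.30332117608975, 'fy': 482.30332117608975, 'cx': 273.6435539985139, 'cy': 209.70253115712728, 'k1': -0.17614596625914458, 'rvec': array([ 0.51499418, -2.58503858,  1.31591865]), 'tvec': array([0.4055939 , 0.07658775, 1.21389633])}
```

View pics/top0.png

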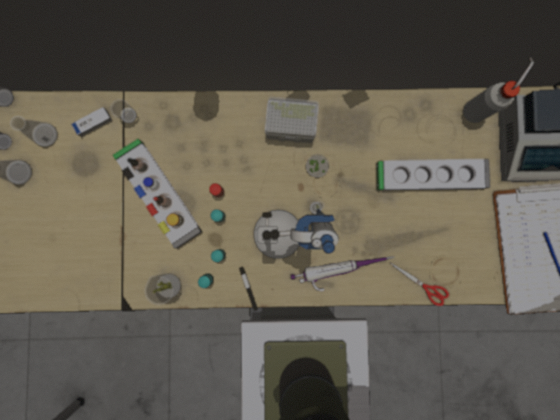

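View pics/side0.png

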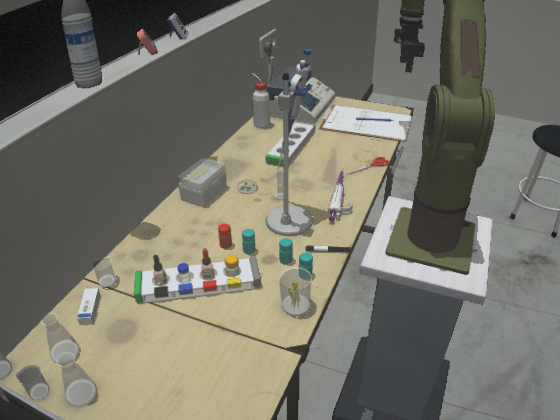

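Top view: the storage rack runs from green (128,150) to grey (185,238), holding black (138,162), blue (149,183), red (161,200) and yellow (174,219). The block runs from green (381,175) to grey (486,173), with sockets near (400,175), (422,175), (444,174) and (466,174). The dish is at (317,166), the cylinder at (316,207) and the pipette stand at (290,235).

Possible mix-ups:
- **Look-alike bottles:** red (215,190), turquoise (217,216), (217,256) and (205,281). These stand outside the rack and are not meant.
- **In the rack:** red bulb (161,200), yellow cap (174,219), black bulb (138,162) and blue cap (149,183). These are the four I want.

```bash
cat > h.py <<'E'
import cv2,numpy as np
from plant import *
from scipy.spatial.transform import Rotation as R
def K(c):return np.array([[c['fx'],0,c['cx']],[0,c['fy'],c['cy']],[0,0,1]]),np.array([c['k1'],0,0,0,0])
def ray(n,uv):
    c=camera_params(n);k,d=K(c);M=cv2.Rodrigues(c['rvec'])[0]
    x=cv2.undistortPoints(np.float64(uv).reshape(-1,1,2),k,d).reshape(-1,2)
    return -M.T@c['tvec'],np.c_[x,np.ones(len(x))]@M
def plane(n,uv,z):
    o,r=ray(n,uv);return o+r*((z-o[2])/r[:,2])[:,None]
def depthpt(n,uv,d):
    o,r=ray(n,uv);return o+r*np.float64(d).reshape(-1,1)
def proj(n,P):
    c=camera_params(n);k,d=K(c);return cv2.projectPoints(np.float64(P).reshape(-1,3),c['rvec'],c['tvec'],k,d)[0].reshape(-1,2)
def blobs(mask,lo=8):
    n,l,s,c=cv2.connectedComponentsWithStats(mask.astype(np.uint8));return [(s[i,4],c[i].round(1).tolist()) for i in range(1,n) if s[i,4]>=lo],l
E
python3 - <<'E'
from h import *
z=np.load('top0.npz');p,d=z['p'],z['d']
a=cv2.resize(p[130:255,105:205],None,fx=4,fy=4,interpolation=2);b=cv2.resize(p[150:200,370:495],None,fx=3.2,fy=3.2,interpolation=2)
o=np.zeros((500,800,3),np.uint8);o[:a.shape[0],:400]=a;o[:b.shape[0],400:400+b.shape[1]]=b
zs=np.load('side0.npz')['p'];e=cv2.resize(zs[240:305,130:265],None,fx=2.9,fy=2.9);o[200:200+e.shape[0],402:402+e.shape[1]]=e
cv2.imwrite('pics/crop0.png',o[:,:,::-1])
print('cam',ray('top',[[0,0]])[0],ray('side',[[0,0]])[0])
h=cv2.cvtColor(p,cv2.COLOR_RGB2HSV);H,S,V=[h[:,:,i].astype(int) for i in range(3)]
m=np.zeros(p.shape[:2],bool);m[130:255,105:205]=1
for n,c in dict(green=(H>40)&(H<85)&(S>110),blue=(H>100)&(H<135)&(S>100),red=((H<8)|(H>170))&(S>120),yel=(H>18)&(H<32)&(S>150),black=V<45).items():
    for s,q in blobs(c&m)[0]: print(n,s,q,plane('top',[q],.031)[0].round(4))
m[:]=0;m[145:205,365:500]=1
for s,q in blobs(m&(H>40)&(H<85)&(S>110))[0]:print('blockgreen',s,q,plane('top',[q],.029)[0].round(4))
P=depthpt('top',np.stack(np.meshgrid(np.arange(560),np.arange(420)),-1).reshape(-1,2),d.ravel()).reshape(420,560,3)
bm=m&(P[:,:,2]>.018)&(P[:,:,2]<.04)
print('block depth mask',bm.sum(),np.median(P[bm],0));
r=cv2.minAreaRect(P[bm][:,:2].astype(np.float32)*1000);print(r)
for zz in(.006,.028):
  for c in [(400,175),(422,175),(444,174),(466,174)]:print(zz,plane('top',[c],zz)[0].round(4),P[c[1],c[0],2])
E
```

```text
cam [0.37302385 0.0757784  0.9779797 ] [-0.00476343  1.01799501  0.77947409]
green 113 [126.3, 148.7] [0.5845 0.4363 0.031 ]
blue 58 [147.9, 181.5] [0.5023 0.3833 0.031 ]
blue 63 [139.4, 190.9] [0.4792 0.4039 0.031 ]
red 11 [155.8, 198.5] [0.4599 0.3638 0.031 ]
red 70 [151.3, 209.2] [0.4336 0.3747 0.031 ]
yel 87 [172.6, 219.4] [0.4078 0.3226 0.031 ]
black 30 [133.4, 161.7] [0.5519 0.4188 0.031 ]
black 36 [127.2, 172.9] [0.5241 0.4338 0.031 ]
black 10 [159.7, 200.2] [0.4556 0.3543 0.031 ]
blockgreen 118 [380.2, 174.9] [ 0.5131 -0.1949  0.029 ]
block depth mask 2574 [ 0.51464208 -0.33011321  0.02707761]
((512.9960327148438, -328.6682434082031), (76.10662078857422, 282.537353515625), 1.0503804683685303)
0.006 [ 0.5156 -0.2522  0.006 ] 0.005441064657021988
0.006 [ 0.5148 -0.3083  0.006 ] 0.0032835769925783076
0.006 [ 0.5167 -0.3644  0.006 ] 0.005397728792016165
0.006 [ 0.5159 -0.4202  0.006 ] 0.0073558896088459225
0.028 [ 0.5123 -0.2447  0.028 ] 0.005441064657021988
0.028 [ 0.5116 -0.2996  0.028 ] 0.0032835769925783076
0.028 [ 0.5134 -0.3544  0.028 ] 0.005397728792016165
0.028 [ 0.5127 -0.409   0.028 ] 0.0073558896088459225
```

View pics/crop0.png

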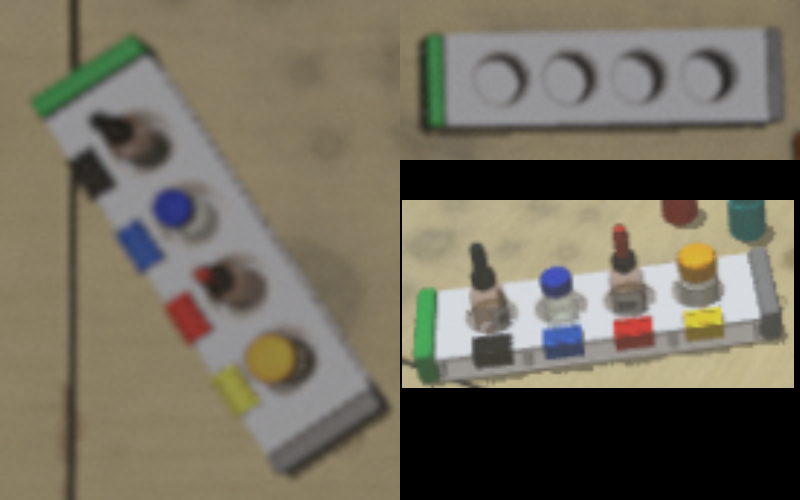

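The crop confirms the order in the rack from the green end: black, blue, red, yellow. Each has its matching clip on the left edge. The block's sockets are empty and its green end is at the left (+y). I'll take one refining measurement, then move.

```bash
cat >> h.py <<'E'
def go(x,y,z,yaw):
    "tool-axis shift to world x,y,z with tool-y at angle yaw (deg), pointing down"
    s=get_state();A=R.from_quat(s['eef_rot']);a=np.radians(yaw);ty=np.array([np.cos(a),np.sin(a),0]);tz=np.array([0,0,-1.])
    B=R.from_matrix(np.c_[np.cross(ty,tz),ty,tz]);d=A.inv().apply(np.array([x,y,z])-s['tool_pos']);w=(A.inv()*B).as_rotvec()
    print('go',d.round(4).tolist(),w.round(3).tolist(),'rows',round(max(np.linalg.norm(d)/.05,np.linalg.norm(w)/.15),1))
E
python3 - <<'E'
from h import *
z=np.load('top0.npz');p,d=z['p'],z['d'];q=np.load('side0.npz')['p']
def hsv(p):return [cv2.cvtColor(p,cv2.COLOR_RGB2HSV)[:,:,i].astype(int) for i in range(3)]
H,S,V=hsv(p);P=depthpt('top',np.stack(np.meshgrid(np.arange(560),np.arange(420)),-1).reshape(-1,2),d.ravel()).reshape(420,560,3)
m=np.zeros(p.shape[:2],bool);m[130:255,105:205]=1
rm=m&(P[:,:,2]>.018)&(P[:,:,2]<.045)
_,l=blobs(rm);rm=l==np.bincount(l[l>0]).argmax()
print('rack depth',cv2.minAreaRect(P[rm][:,:2].astype(np.float32)))
wm=m&((S<60)|((H>40)&(H<85)&(S>110)));wm=cv2.morphologyEx(wm.astype(np.uint8),cv2.MORPH_CLOSE,np.ones((3,3)));_,l=blobs(wm);wm=l==np.bincount(l[l>0]).argmax()
f=lambda M,zz:cv2.minAreaRect(plane('top',np.argwhere(M)[:,::-1],zz)[:,:2].astype(np.float32))
print('rack colour',f(wm,.026))
m[:]=0;m[145:205,365:500]=1
bm=m&((S<60)|((H>40)&(H<85)&(S>110)));bm=cv2.morphologyEx(bm.astype(np.uint8),cv2.MORPH_OPEN,np.ones((3,3)));_,l=blobs(bm);bm=l==np.bincount(l[l>0]).argmax()
print('block colour',f(bm,.028),'sat wood',np.median(S[m&~bm]))
H2,S2,V2=hsv(q);m2=np.zeros(q.shape[:2],bool);m2[240:305,130:265]=1
for n,c in dict(green=(H2>40)&(H2<85)&(S2>110),blue=(H2>100)&(H2<135)&(S2>100),red=((H2<8)|(H2>172))&(S2>140),yel=(H2>14)&(H2<32)&(S2>150),black=V2<50).items():
    for s,u in blobs(c&m2)[0]: print('side',n,s,u,plane('side',[u],.031)[0].round(4))
# bulb / cap tops in side+top for triangulation is by hand
for n,uv,zz in [('top',[149,182],.058),('top',[172.6,219.4],.063),('top',[128.5,158.5],.1),('top',[155.8,198.5],.1)]:print(plane(n,[uv],zz)[0].round(4))
go(.30,-.50,.30,-57)
E
```

```text
rack depth ((0.4732395112514496, 0.36555159091949463), (0.283037930727005, 0.0817408487200737), 33.12328338623047)
rack colour ((0.4756735563278198, 0.3593672215938568), (0.28400397300720215, 0.09637622535228729), 34.92564392089844)
block colour ((0.5145352482795715, -0.3288949429988861), (0.07969609647989273, 0.2777208089828491), 0.12751396000385284) sat wood 70.0
side green 138 [137.4, 282.6] [0.5854 0.439  0.031 ]
side blue 57 [182.5, 266.3] [0.519  0.3524 0.031 ]
side blue 78 [185.1, 286.7] [0.4787 0.4074 0.031 ]
side red 74 [209.1, 283.6] [0.4343 0.3782 0.031 ]
side yel 95 [231.1, 259.2] [0.4259 0.2874 0.031 ]
side yel 69 [233.6, 280.3] [0.3888 0.3481 0.031 ]
[0.4974 0.3719 0.058 ]
[0.4066 0.3143 0.063 ]
[0.5464 0.4049 0.1   ]
[0.4536 0.3428 0.1   ]
go [0.1185, -0.0536, -0.0432] [-0.002, -0.0, -0.24] rows 2.7
```

```bash
python3 - <<'E'
from h import *
z=np.load('top0.npz');d=z['d'];P=depthpt('top',np.stack(np.meshgrid(np.arange(560),np.arange(420)),-1).reshape(-1,2),d.ravel()).reshape(420,560,3)
for a in [(90,145,255,330),(80,130,460,520),(90,180,505,560)]:print(P[a[0]:a[1],a[2]:a[3],2].max())
go(.40,-.35,.30,-57)
E
```

```text
0.9779796960083638
0.9779796960083638
0.9779796960083638
go [0.2624, -0.1623, -0.0431] [-0.002, -0.0, -0.24] rows 6.2
```

```bash
python3 -m handwheel '[[1,0.04,-0.025,-0.02,0,0,-0.05],[1,0.085,-0.05,-0.043,0,0,-0.1],[1,0.13,-0.08,-0.043,0,0,-0.15],[1,0.17,-0.105,-0.043,0,0,-0.2],[1,0.215,-0.13,-0.043,0,0,-0.24],[1,0.2624,-0.1623,-0.043,0,0,-0.24],[1,0.2624,-0.1623,-0.043,0,0,-0.24]]' 10; python3 -c "
from h import *
go(.60,-.15,.30,-57)"
```

```text
clock: 0.8
tool_pos: [0.404, -0.3447, 0.3005]
eef_rot: [0.958, 0.288, 0.001, -0.001]
contact_force: [-0.1, -0.3, -0.9]
opening: 1.0
finger_force: 0.0
go [0.2709, -0.0543, 0.0015] [-0.001, -0.003, 0.008] rows 5.5
```

```bash
python3 -m handwheel '[[1,0.045,-0.009,0,0,0,0],[1,0.09,-0.018,0,0,0,0],[1,0.135,-0.027,0,0,0,0],[1,0.18,-0.036,0,0,0,0],[1,0.225,-0.045,0,0,0,0],[1,0.2709,-0.0543,0,0,0,0]]' && python3 -m handwheel '[[1,0.027,-0.042,0,0,0,0],[1,0.054,-0.084,0,0,0,0],[1,0.081,-0.126,0,0,0,0],[1,0.108,-0.168,0,0,0,0],[1,0.135,-0.21,0,0,0,0],[1,0.162,-0.252,0,0,0,0],[1,0.189,-0.294,0,0,0,0],[1,0.218,-0.336,0,0,0,0],[1,0.218,-0.336,0,0,0,0]]' && python3 -c "
from h import *
go(.5455,.4045,.18,-56.9)
s=get_state();print(s['q'])"
```

```text
clock: 1.4
tool_pos: [0.5987, -0.156, 0.3]
eef_rot: [0.959, 0.284, -0.001, 0.0]
contact_force: [0.3, 0.1, 0.6]
opening: 1.0
finger_force: 0.0
clock: 2.3
tool_pos: [0.5948, 0.2538, 0.2998]
eef_rot: [0.957, 0.29, 0.0, -0.004]
contact_force: [-1.1, 0.1, 0.1]
opening: 0.999
finger_force: 0.0
go [0.0423, -0.1518, 0.121] [-0.007, -0.002, 0.011] rows 4.0
[-0.34903694  0.67877979 -0.23017787  1.44147269  0.1582436   1.03800719
 -1.59234585]
```

```bash
python3 -m handwheel '[[0.7,0.012,-0.038,0.02,0,0,0],[0.7,0.022,-0.076,0.05,0,0,0.011],[0.7,0.033,-0.114,0.085,0,0,0.011],[0.7,0.0423,-0.1518,0.121,0,0,0.011],[0.7,0.0423,-0.1518,0.121,0,0,0.011],[0.7,0.0423,-0.1518,0.121,0,0,0.011],[0.7,0.0423,-0.1518,0.121,0,0,0.011]]' && python3 - <<'E'
from h import *
go(.5455,.4045,.061,-56.9)
p,d=snapshot('top');q,_=snapshot('side')
o=np.zeros((500,800,3),np.uint8);o[:,:400]=cv2.resize(p[130:255,105:205],(400,500));o[:260,400:]=cv2.resize(q[190:320,100:300],(400,260))
cv2.imwrite('pics/a1.png',o[:,:,::-1])
E
```

```text
clock: 3.0
tool_pos: [0.5522, 0.3917, 0.1801]
eef_rot: [0.961, 0.278, 0.001, 0.001]
contact_force: [-0.5, -0.4, 0.2]
opening: 0.7
finger_force: 0.0
go [0.001, -0.0146, 0.119] [0.002, -0.001, -0.015] rows 2.4
```

View pics/a1.png

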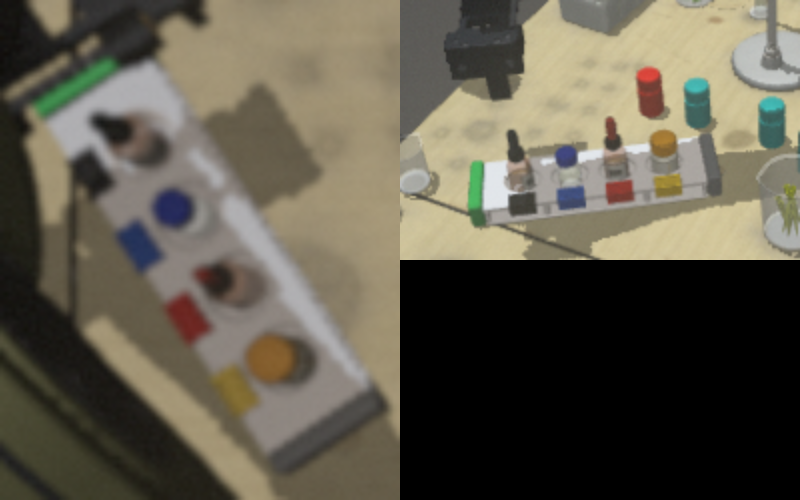

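The top crop shows the gripper still in the upper-left corner, over the rack's green end. The bottles are undisturbed. I'll settle the arm and see what residual error remains.

```bash
python3 -c "
from h import *
go(.5455,.4045,.18,-56.9)"; python3 -m handwheel '[[0.7,0,0,0,0,0,0],[0.7,0,0,0,0,0,0],[0.7,0,0,0,0,0,0]]';python3 -c "
from h import *
go(.5455,.4045,.18,-56.9)"
```

```text
go [0.0008, -0.0148, 0.0008] [0.002, -0.002, -0.016] rows 0.3
clock: 3.4
tool_pos: [0.551, 0.3931, 0.1799]
eef_rot: [0.96, 0.278, 0.0, -0.0]
contact_force: [0.1, -0.2, 0.4]
opening: 0.697
finger_force: 0.0
go [0.0014, -0.0126, -0.0001] [0.0, -0.001, -0.014] rows 0.3
```

```bash
python3 -m handwheel '[[0.7,0.001,-0.013,0,0,0,-0.014],[0.7,0.001,-0.013,0.02,0,0,-0.014],[0.7,0.001,-0.013,0.05,0,0,-0.014],[0.7,0.001,-0.013,0.08,0,0,-0.014],[0.7,0.001,-0.013,0.105,0,0,-0.014],[0.7,0.001,-0.013,0.119,0,0,-0.014],[0.7,0.001,-0.013,0.119,0,0,-0.014],[0.7,0.001,-0.013,0.119,0,0,-0.014],[0.7,0.001,-0.013,0.119,0,0,-0.014]]' && python3 - <<'E'
from h import *
go(.5455,.4045,.061,-56.9)
q,_=snapshot('side');p,d=snapshot('top')
o=np.zeros((500,800,3),np.uint8);o[:,:400]=cv2.resize(p[130:255,105:205],(400,500));o[:400,400:]=cv2.resize(q[210:310,120:220],(400,400))
cv2.imwrite('pics/a2.png',o[:,:,::-1])
E
```

```text
clock: 4.3
tool_pos: [0.5453, 0.406, 0.062]
eef_rot: [0.958, 0.285, 0.001, -0.001]
contact_force: [1.0, -0.3, -0.5]
opening: 0.698
finger_force: 0.0
go [-0.0007, 0.0014, 0.001] [-0.0, -0.003, 0.001] rows 0.0
```

View pics/a2.png

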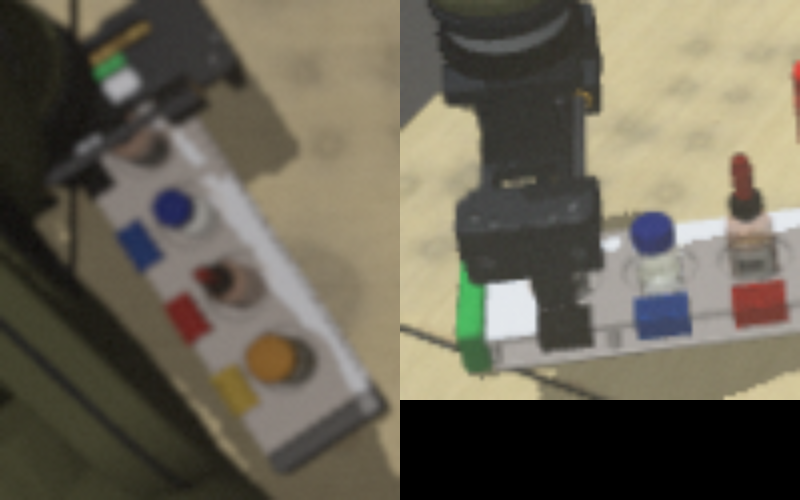

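The fingers straddle the black dropper: in the side crop the finger at (565,310) is in line with the black clip, and the neighbours are clear. Next I'll grip and lift slightly.

```bash
python3 -m handwheel '[[0,0,0,0,0,0,0],[0,0,0,0,0,0,0],[0,0,0,0,0,0,0],[0,0,0,0,0,0,0],[0,0,0,0,0,0,0],[0,0,0,0,0,0,0]]' 15 && python3 -m handwheel '[[0,0,0,-0.01,0,0,0],[0,0,0,-0.03,0,0,0],[0,0,0,-0.06,0,0,0],[0,0,0,-0.10,0,0,0],[0,0,0,-0.15,0,0,0],[0,0,0,-0.2,0,0,0],[0,0,0,-0.24,0,0,0],[0,0,0,-0.24,0,0,0],[0,0,0,-0.24,0,0,0]]' && python3 - <<'E'
from h import *
go(.60,.25,.30,-56.9)
E
```

```text
clock: 5.0
tool_pos: [0.5445, 0.405, 0.0604]
eef_rot: [0.958, 0.285, -0.0, 0.0]
contact_force: [0.4, -0.1, -0.3]
opening: 0.307
finger_force: 15.0
clock: 5.9
tool_pos: [0.5446, 0.4051, 0.3018]
eef_rot: [0.958, 0.285, 0.001, -0.0]
contact_force: [-0.3, 0.2, 0.1]
opening: 0.307
finger_force: 15.0
go [-0.0385, 0.1602, 0.0017] [-0.0, -0.002, 0.001] rows 3.3
```

```bash
python3 -m handwheel '[[0,-0.0095,0.04,0,0,0,0],[0,-0.019,0.08,0,0,0,0],[0,-0.029,0.12,0,0,0,0],[0,-0.0385,0.16,0,0,0,0],[0,-0.063,0.198,0,0,0,0],[0,-0.0875,0.236,0,0,0,0],[0,-0.112,0.273,0,0,0,0],[0,-0.137,0.311,0,0,0,0],[0,-0.1615,0.349,0,0,0,0],[0,-0.186,0.386,0,0,0,0]]' && python3 -m handwheel '[[0,-0.024,0.036,0,0,0,-0.1],[0,-0.048,0.073,0,0,0,-0.2],[0,-0.071,0.109,0,0,0,-0.3],[0,-0.1,0.117,0,0,0,-0.4],[0,-0.132,0.126,0,0,0,-0.5],[0,-0.165,0.135,0,0,0,-0.6],[0,-0.1966,0.144,0,0,0,-0.7],[0,-0.1966,0.144,0,0,0,-0.8],[0,-0.1966,0.144,0,0,0,-0.9],[0,-0.1966,0.144,0,0,0,-0.99]]' && python3 -m handwheel '[[0,0,0,0,0,0,0],[0,0,0,0,0,0,0],[0,0,0,0,0,0,0]]' && python3 - <<'E'
from h import *
go(.5138,-.2479,.18,0)
p,d=snapshot('top');q,_=snapshot('side')
o=np.zeros((600,800,3),np.uint8);o[:400]=cv2.resize(p[140:210,365:505],(800,400),interpolation=2);o[400:,:400]=cv2.resize(q[90:190,240:440],(400,200))
cv2.imwrite('pics/a3.png',o[:,:,::-1])
E
```

```text
clock: 6.9
tool_pos: [0.5983, -0.0219, 0.2984]
eef_rot: [0.958, 0.285, -0.002, -0.0]
contact_force: [1.3, 0.9, -0.9]
opening: 0.305
finger_force: 15.0
clock: 7.9
tool_pos: [0.5126, -0.2479, 0.2985]
eef_rot: [0.707, 0.708, -0.001, -0.002]
contact_force: [-0.2, 0.5, -0.2]
opening: 0.306
finger_force: 15.0
clock: 8.2
tool_pos: [0.5138, -0.2477, 0.2998]
eef_rot: [0.708, 0.706, -0.0, -0.001]
contact_force: [0.0, 0.5, -0.6]
opening: 0.308
finger_force: 15.0
go [-0.0002, 0.0002, 0.1198] [-0.001, -0.0, -0.003] rows 2.4
```

View pics/a3.png

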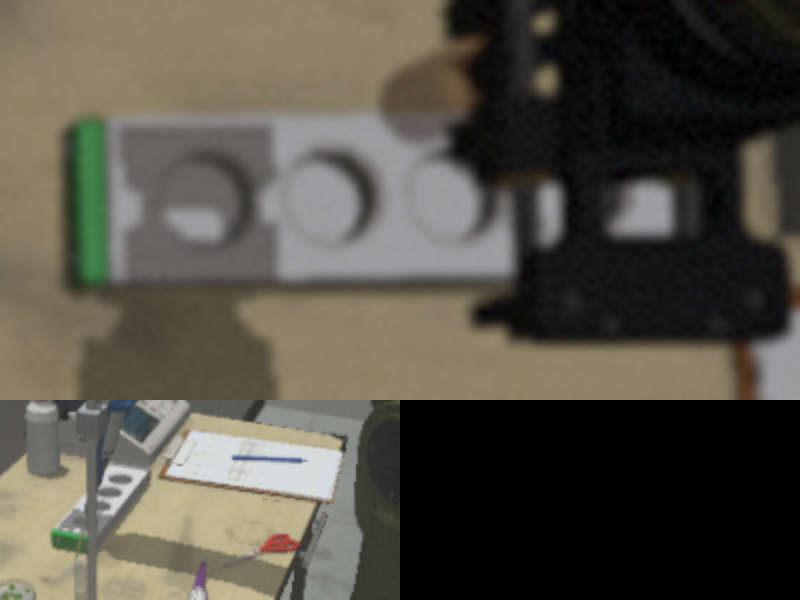

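The bottle is held at 400,175 between the pads, leaning nowhere. The first socket's rim centre is near px (401,174.6), which gives (0.513, -0.247) and agrees with the plan. Now I'll lower it.

```bash
python3 -m handwheel '[[0,0,0,0.04,0,0,0],[0,0,0,0.08,0,0,0],[0,0,0,0.12,0,0,0],[0,0,0,0.16,0,0,0],[0,0,0,0.19,0,0,0],[0,0,0,0.21,0,0,0],[0,0,0,0.225,0,0,0],[0,0,0,0.233,0,0,0],[0,0,0,0.233,0,0,0]]' && python3 -m handwheel '[[0,0,0,0.002,0,0,0],[0,0,0,0.004,0,0,0],[0,0,0,0.004,0,0,0]]'&& python3 -c "
from h import *
go(.5138,-.2479,.0624,0)"
```

```text
clock: 9.2
tool_pos: [0.5138, -0.2476, 0.0666]
eef_rot: [0.708, 0.706, -0.0, -0.001]
contact_force: [0.5, -0.6, 0.0]
opening: 0.304
finger_force: 15.0
clock: 9.5
tool_pos: [0.5144, -0.2481, 0.0639]
eef_rot: [0.708, 0.706, 0.0, 0.0]
contact_force: [0.1, 0.3, -0.2]
opening: 0.306
finger_force: 15.0
go [0.0002, -0.0006, 0.0015] [0.001, 0.0, -0.002] rows 0.0
```

```bash
python3 -m handwheel '[[0,0,0,0.001,0,0,0],[0,0,0,0.001,0,0,0],[0,0,0,0.002,0,0,0],[0,0,0,0.002,0,0,0]]'; python3 -m handwheel '[[0,0,0,0.001,0,0,0],[0,0,0,0.001,0,0,0]]'
```

```text
clock: 9.9
tool_pos: [0.5144, -0.248, 0.0622]
eef_rot: [0.708, 0.706, 0.0, 0.0]
contact_force: [-1.3, 1.0, 7.0]
opening: 0.304
finger_force: 15.0
clock: 10.1
tool_pos: [0.5145, -0.2481, 0.0621]
eef_rot: [0.708, 0.706, -0.0, 0.001]
contact_force: [-3.3, 1.7, 13.6]
opening: 0.308
finger_force: 15.0
```

It has touched the floor at the expected height. I'll back off, release and rise.

```bash
python3 -m handwheel '[[0,0,0,-0.0015,0,0,0],[0,0,0,-0.0015,0,0,0],[0.6,0,0,-0.0015,0,0,0],[0.6,0,0,-0.0015,0,0,0],[0.6,0,0,-0.0015,0,0,0],[0.6,0,0,-0.0015,0,0,0],[0.6,0,0,-0.0015,0,0,0]]' && python3 -m handwheel '[[0.6,0,0,-0.02,0,0,0],[0.6,0,0,-0.06,0,0,0],[0.6,0,0,-0.1,0,0,0],[0.6,0,0,-0.145,0,0,0],[0.6,0,0,-0.19,0,0,0],[0.6,0,0,-0.235,0,0,0],[0.6,0,0,-0.235,0,0,0],[0.6,0,0,-0.235,0,0,0]]' && python3 - <<'E'
from h import *
go(.60,-.15,.30,0)
p,d=snapshot('top');q,_=snapshot('side')
o=np.zeros((600,800,3),np.uint8);o[:400]=cv2.resize(p[140:210,365:505],(800,400),interpolation=2);o[400:,:400]=cv2.resize(q[110:170,240:360],(400,200))
cv2.imwrite('pics/a4.png',o[:,:,::-1])
E
```

```text
clock: 10.8
tool_pos: [0.5141, -0.2479, 0.0618]
eef_rot: [0.708, 0.706, -0.0, -0.0]
contact_force: [0.4, -0.6, -0.7]
opening: 0.601
finger_force: 0.0
clock: 11.6
tool_pos: [0.5143, -0.2481, 0.2978]
eef_rot: [0.708, 0.706, 0.0, 0.001]
contact_force: [-1.0, 0.8, -0.5]
opening: 0.599
finger_force: 0.0
go [0.0983, 0.0855, -0.0022] [0.002, 0.001, -0.002] rows 2.6
```

View pics/a4.png

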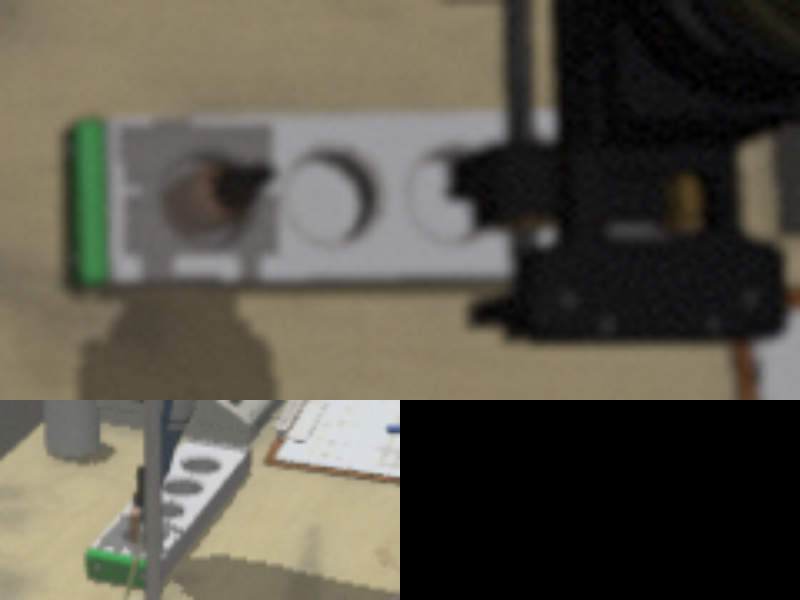

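The black bottle stands upright in the first socket, with its body at crop (205,195) centred in the rim. Next is the blue one.

```bash
python3 -m handwheel '[[0.7,0.033,0.0285,-0.002,0,0,0],[0.7,0.066,0.057,-0.002,0,0,0],[0.7,0.098,0.0857,-0.002,0,0,0],[0.7,0.146,0.0857,-0.002,0,0,0],[0.7,0.194,0.0857,-0.002,0,0,0],[0.7,0.242,0.0857,-0.002,0,0,0],[0.7,0.29,0.0857,-0.002,0,0,0],[0.7,0.338,0.0857,-0.002,0,0,0],[0.7,0.386,0.0857,-0.002,0,0,0],[0.7,0.434,0.0857,-0.002,0,0,0]]' && python3 -m handwheel '[[0.7,0.031,0,0,0,0,0.1],[0.7,0.062,0,0,0,0,0.2],[0.7,0.093,-0.025,0,0,0,0.3],[0.7,0.124,-0.05,0,0,0,0.4],[0.7,0.155,-0.075,0,0,0,0.5],[0.7,0.1864,-0.1008,0,0,0,0.6],[0.7,0.1864,-0.1008,0,0,0,0.7],[0.7,0.1864,-0.1008,0,0,0,0.8],[0.7,0.1864,-0.1008,0,0,0,0.9],[0.7,0.1864,-0.1008,0,0,0,0.993]]' && python3 -m handwheel '[[0.7,0,0,0.05,0,0,0],[0.7,0,0,0.1,0,0,0],[0.7,0,0,0.15,0,0,0],[0.7,0,0,0.15,0,0,0],[0.7,0,0,0.15,0,0,0]]' && python3 - <<'E'
from h import *
go(.4992,.3744,.054,-56.9)
E
```

```text
clock: 12.7
tool_pos: [0.5996, 0.1873, 0.2967]
eef_rot: [0.708, 0.706, -0.002, -0.001]
contact_force: [1.1, -0.3, 0.3]
opening: 0.699
finger_force: 0.0
clock: 13.7
tool_pos: [0.4994, 0.3719, 0.2966]
eef_rot: [0.959, 0.282, -0.002, 0.001]
contact_force: [0.4, 0.4, 0.4]
opening: 0.703
finger_force: 0.0
clock: 14.2
tool_pos: [0.4996, 0.3721, 0.1479]
eef_rot: [0.959, 0.284, -0.001, 0.001]
contact_force: [0.0, -0.3, 0.6]
opening: 0.7
finger_force: 0.0
go [0.0012, -0.0022, 0.0939] [0.001, 0.003, -0.002] rows 1.9
```

```bash
python3 -m handwheel '[[0.7,0.001,-0.002,0.03,0,0,0],[0.7,0.001,-0.002,0.06,0,0,0],[0.7,0.001,-0.002,0.08,0,0,0],[0.7,0.001,-0.002,0.094,0,0,0],[0.7,0.001,-0.002,0.094,0,0,0],[0.7,0.001,-0.002,0.094,0,0,0]]' && python3 -m handwheel '[[0,0,0,0,0,0,0],[0,0,0,0,0,0,0],[0,0,0,0,0,0,0],[0,0,0,0,0,0,0],[0,0,0,0,0,0,0],[0,0,0,0,0,0,0],[0,0,0,0,0,0,0]]' 15 && python3 -m handwheel '[[0,0,0,-0.01,0,0,0],[0,0,0,-0.03,0,0,0],[0,0,0,-0.06,0,0,0],[0,0,0,-0.10,0,0,0],[0,0,0,-0.15,0,0,0],[0,0,0,-0.2,0,0,0],[0,0,0,-0.246,0,0,0],[0,0,0,-0.246,0,0,0],[0,0,0,-0.246,0,0,0]]' && python3 - <<'E'
from h import *
go(.60,.25,.30,-56.9)
q,_=snapshot('side');p,_=snapshot('top')
o=np.zeros((600,800,3),np.uint8);o[:500,:400]=cv2.resize(p[130:255,105:205],(400,500));o[:400,400:]=cv2.resize(q[150:310,100:260],(400,400))
cv2.imwrite('pics/b1.png',o[:,:,::-1])
E
```

```text
clock: 14.8
tool_pos: [0.5011, 0.3756, 0.0566]
eef_rot: [0.959, 0.284, 0.001, -0.001]
contact_force: [-1.0, -0.2, 0.4]
opening: 0.701
finger_force: 0.0
clock: 15.5
tool_pos: [0.5001, 0.3749, 0.055]
eef_rot: [0.959, 0.284, 0.0, -0.0]
contact_force: [-0.6, -0.9, 2.1]
opening: 0.298
finger_force: 15.0
clock: 16.4
tool_pos: [0.5002, 0.3748, 0.3023]
eef_rot: [0.959, 0.284, 0.001, -0.0]
contact_force: [-0.8, -0.2, -1.2]
opening: 0.3
finger_force: 15.0
go [0.0158, 0.159, 0.0024] [-0.0, -0.002, -0.002] rows 3.2
```

View pics/b1.png

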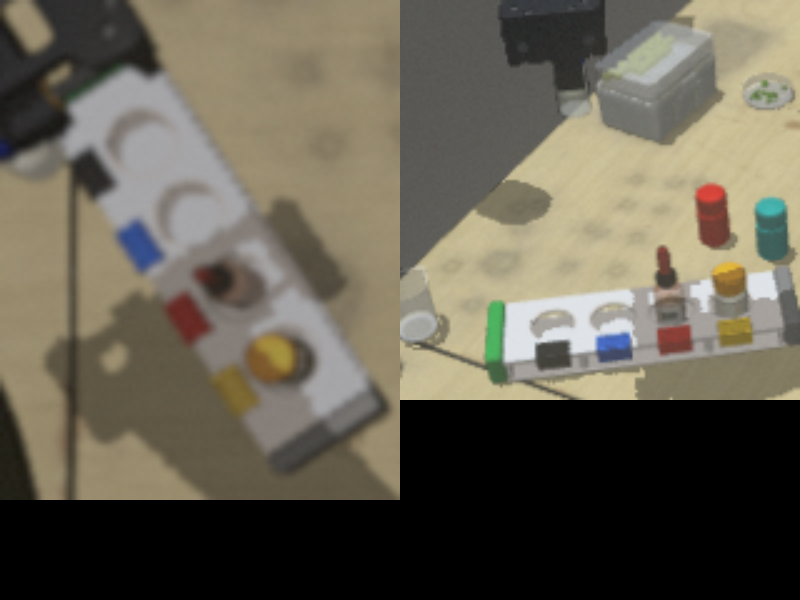

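The blue vial is held: its glass bottom shows below the fingers at (575,100) in the side crop. The rack's first two sockets are empty.

```bash
python3 -m handwheel '[[0,0.004,0.04,0,0,0,0],[0,0.008,0.08,0,0,0,0],[0,0.012,0.12,0,0,0,0],[0,0.0158,0.159,0,0,0,0],[0,-0.009,0.197,0,0,0,0],[0,-0.0335,0.235,0,0,0,0],[0,-0.058,0.272,0,0,0,0],[0,-0.083,0.31,0,0,0,0],[0,-0.1075,0.348,0,0,0,0],[0,-0.132,0.385,0,0,0,0]]' && python3 -m handwheel '[[0,-0.024,0.036,0,0,0,-0.1],[0,-0.048,0.073,0,0,0,-0.2],[0,-0.071,0.109,0,0,0,-0.3],[0,-0.11,0.129,0,0,0,-0.4],[0,-0.149,0.149,0,0,0,-0.5],[0,-0.188,0.169,0,0,0,-0.6],[0,-0.2262,0.1892,0,0,0,-0.7],[0,-0.2262,0.1892,0,0,0,-0.8],[0,-0.2262,0.1892,0,0,0,-0.9],[0,-0.2262,0.1892,0,0,0,-0.995]]' && python3 -m handwheel '[[0,0,0,0.04,0,0,0],[0,0,0,0.08,0,0,0],[0,0,0,0.12,0,0,0],[0,0,0,0.12,0,0,0],[0,0,0,0.12,0,0,0]]' && python3 - <<'E'
from h import *
go(.5138,-.3019,.057,0)
E
```

```text
clock: 17.5
tool_pos: [0.5976, -0.0221, 0.2989]
eef_rot: [0.959, 0.284, -0.002, -0.0]
contact_force: [0.4, -0.6, -1.0]
opening: 0.299
finger_force: 15.0
clock: 18.5
tool_pos: [0.5108, -0.302, 0.2988]
eef_rot: [0.706, 0.708, -0.001, -0.002]
contact_force: [0.6, 0.2, -0.0]
opening: 0.3
finger_force: 15.0
clock: 19.0
tool_pos: [0.5117, -0.3014, 0.1801]
eef_rot: [0.707, 0.707, -0.0, -0.001]
contact_force: [0.5, -0.0, -0.6]
opening: 0.297
finger_force: 15.0
go [-0.0007, 0.0024, 0.1231] [-0.003, -0.002, 0.001] rows 2.5
```

```bash
python3 -m handwheel '[[0,0,0.002,0.03,0,0,0],[0,0,0.002,0.06,0,0,0],[0,0,0.002,0.09,0,0,0],[0,0,0.002,0.108,0,0,0],[0,0,0.002,0.117,0,0,0],[0,0,0.002,0.12,0,0,0],[0,0,0.002,0.12,0,0,0]]' && python3 -m handwheel '[[0,0,0,0.001,0,0,0],[0,0,0,0.002,0,0,0],[0,0,0,0.002,0,0,0]]'; python3 -m handwheel '[[0,0,0,0.001,0,0,0],[0,0,0,0.001,0,0,0]]'
```

```text
clock: 19.7
tool_pos: [0.5152, -0.3023, 0.0622]
eef_rot: [0.707, 0.707, 0.0, 0.001]
contact_force: [0.2, -0.7, -0.2]
opening: 0.297
finger_force: 15.0
clock: 20.0
tool_pos: [0.5145, -0.3021, 0.0595]
eef_rot: [0.707, 0.707, 0.0, 0.0]
contact_force: [-0.1, 0.3, -0.4]
opening: 0.297
finger_force: 15.0
clock: 20.2
tool_pos: [0.5142, -0.3019, 0.058]
eef_rot: [0.707, 0.707, -0.0, 0.0]
contact_force: [-0.4, -0.1, -0.4]
opening: 0.302
finger_force: 15.0
```

```bash
python3 -m handwheel '[[0,0,0,0.001,0,0,0],[0,0,0,0.001,0,0,0]]';  python3 -m handwheel '[[0,0,0,0.001,0,0,0],[0,0,0,0.001,0,0,0]]'
```

```text
clock: 20.4
tool_pos: [0.5143, -0.302, 0.0571]
eef_rot: [0.707, 0.707, -0.0, 0.0]
contact_force: [-0.2, 0.3, 1.6]
opening: 0.299
finger_force: 15.0
clock: 20.6
tool_pos: [0.5143, -0.3021, 0.0569]
eef_rot: [0.707, 0.707, -0.0, 0.0]
contact_force: [-3.0, 0.2, 8.0]
opening: 0.302
finger_force: 15.0
```

Contact at 0.057 as expected. I'll back off, release, rise and go to the red one.

```bash
python3 -m handwheel '[[0,0,0,-0.001,0,0,0],[0,0,0,-0.001,0,0,0],[0.6,0,0,-0.001,0,0,0],[0.6,0,0,-0.001,0,0,0],[0.6,0,0,-0.001,0,0,0],[0.6,0,0,-0.001,0,0,0],[0.6,0,0,-0.001,0,0,0]]' && python3 -m handwheel '[[0.6,0,0,-0.02,0,0,0],[0.6,0,0,-0.06,0,0,0],[0.6,0,0,-0.1,0,0,0],[0.6,0,0,-0.145,0,0,0],[0.6,0,0,-0.19,0,0,0],[0.6,0,0,-0.242,0,0,0],[0.6,0,0,-0.242,0,0,0],[0.6,0,0,-0.242,0,0,0]]' && python3 -m handwheel '[[0.7,0.038,0.0214,0,0,0,0],[0.7,0.076,0.043,0,0,0,0],[0.7,0.114,0.0643,0,0,0,0],[0.7,0.152,0.0857,0,0,0,0],[0.7,0.2,0.0857,0,0,0,0],[0.7,0.248,0.0857,0,0,0,0],[0.7,0.296,0.0857,0,0,0,0],[0.7,0.344,0.0857,0,0,0,0],[0.7,0.392,0.0857,0,0,0,0],[0.7,0.44,0.0857,0,0,0,0]]' && python3 -m handwheel '[[0.7,0.037,0,0,0,0,0.1],[0.7,0.075,0,0,0,0,0.2],[0.7,0.112,0,0,0,0,0.3],[0.7,0.1355,-0.0365,0,0,0,0.4],[0.7,0.159,-0.073,0,0,0,0.5],[0.7,0.183,-0.109,0,0,0,0.6],[0.7,0.2065,-0.1458,0,0,0,0.7],[0.7,0.2065,-0.1458,0,0,0,0.8],[0.7,0.2065,-0.1458,0,0,0,0.9],[0.7,0.2065,-0.1458,0,0,0,0.993]]' && python3 -m handwheel '[[0.7,0,0,0.04,0,0,0],[0.7,0,0,0.08,0,0,0],[0.7,0,0,0.12,0,0,0],[0.7,0,0,0.12,0,0,0],[0.7,0,0,0.12,0,0,0]]' && python3 - <<'E'
from h import *
go(.4542,.3445,.061,-56.9)
p,_=snapshot('top');q,_=snapshot('side')
o=np.zeros((600,800,3),np.uint8);o[:400]=cv2.resize(p[140:210,365:505],(800,400),interpolation=2);o[400:,:400]=cv2.resize(q[110:170,240:360],(400,200))
o[400:,400:]=cv2.resize(q[220:310,130:310],(400,200))
cv2.imwrite('pics/b2.png',o[:,:,::-1])
E
```

```text
clock: 21.3
tool_pos: [0.5142, -0.3019, 0.0568]
eef_rot: [0.707, 0.707, -0.0, -0.0]
contact_force: [0.6, -0.5, -0.1]
opening: 0.599
finger_force: 0.0
clock: 22.1
tool_pos: [0.5146, -0.3021, 0.3002]
eef_rot: [0.707, 0.707, 0.0, 0.001]
contact_force: [-0.6, 0.3, -0.3]
opening: 0.605
finger_force: 0.0
clock: 23.1
tool_pos: [0.5986, 0.1393, 0.2965]
eef_rot: [0.707, 0.707, -0.002, -0.001]
contact_force: [1.4, -0.8, 0.1]
opening: 0.696
finger_force: 0.0
clock: 24.1
tool_pos: [0.4529, 0.3438, 0.2967]
eef_rot: [0.959, 0.283, -0.002, 0.001]
contact_force: [0.1, 0.1, 0.1]
opening: 0.703
finger_force: 0.0
clock: 24.6
tool_pos: [0.4534, 0.3439, 0.1779]
eef_rot: [0.959, 0.285, -0.002, 0.001]
contact_force: [0.7, 0.1, 0.1]
opening: 0.697
finger_force: 0.0
go [0.0014, -0.0002, 0.1169] [0.001, 0.003, 0.0] rows 2.3
```

View pics/b2.png

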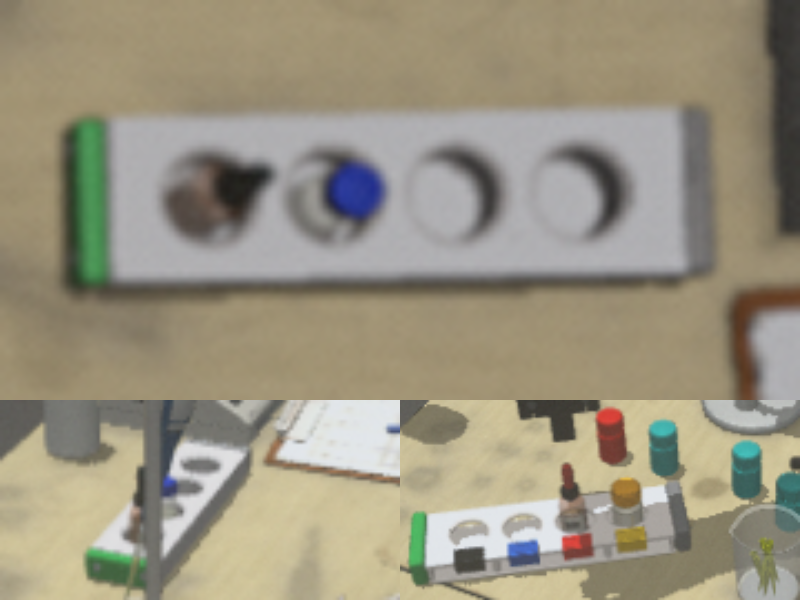

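Black and blue stand in sockets 1 and 2. Empty sockets 3 and 4 have rim centres at crop (455,193) and (582,192), which gives (0.514, -0.356) and (0.514, -0.411) and confirms the targets. The gripper is above the red-bulb bottle.

```bash
python3 -m handwheel '[[0.7,0.001,0,0.03,0,0,0],[0.7,0.001,0,0.06,0,0,0],[0.7,0.001,0,0.09,0,0,0],[0.7,0.001,0,0.105,0,0,0],[0.7,0.001,0,0.117,0,0,0],[0.7,0.001,0,0.117,0,0,0],[0.7,0.001,0,0.117,0,0,0]]' && python3 -m handwheel '[[0,0,0,0,0,0,0],[0,0,0,0,0,0,0],[0,0,0,0,0,0,0],[0,0,0,0,0,0,0],[0,0,0,0,0,0,0],[0,0,0,0,0,0,0],[0,0,0,0,0,0,0]]' 15 && python3 -m handwheel '[[0,0,0,-0.01,0,0,0],[0,0,0,-0.03,0,0,0],[0,0,0,-0.06,0,0,0],[0,0,0,-0.10,0,0,0],[0,0,0,-0.15,0,0,0],[0,0,0,-0.2,0,0,0],[0,0,0,-0.24,0,0,0],[0,0,0,-0.24,0,0,0],[0,0,0,-0.24,0,0,0]]' && python3 - <<'E'
from h import *
go(.60,.25,.30,-56.9)
E
```

```text
clock: 25.4
tool_pos: [0.4556, 0.3457, 0.0629]
eef_rot: [0.959, 0.285, 0.001, -0.0]
contact_force: [-0.5, 0.6, 0.4]
opening: 0.698
finger_force: 0.0
clock: 26.1
tool_pos: [0.455, 0.3452, 0.0621]
eef_rot: [0.959, 0.285, 0.0, -0.0]
contact_force: [0.1, 0.6, 1.7]
opening: 0.309
finger_force: 15.0
clock: 27.0
tool_pos: [0.4549, 0.3449, 0.3029]
eef_rot: [0.959, 0.285, 0.001, -0.0]
contact_force: [-0.4, 0.3, -0.2]
opening: 0.309
finger_force: 15.0
go [0.0697, 0.1587, 0.003] [0.0, -0.002, -0.0] rows 3.5
```

```bash
python3 -m handwheel '[[0,0.017,0.04,0,0,0,0],[0,0.035,0.08,0,0,0,0],[0,0.052,0.12,0,0,0,0],[0,0.0697,0.159,0,0,0,0],[0,0.045,0.197,0,0,0,0],[0,0.0205,0.235,0,0,0,0],[0,-0.004,0.272,0,0,0,0],[0,-0.029,0.31,0,0,0,0],[0,-0.0535,0.348,0,0,0,0],[0,-0.078,0.385,0,0,0,0]]' && python3 -m handwheel '[[0,-0.024,0.036,0,0,0,-0.1],[0,-0.048,0.073,0,0,0,-0.2],[0,-0.071,0.109,0,0,0,-0.3],[0,-0.108,0.134,0,0,0,-0.4],[0,-0.145,0.159,0,0,0,-0.5],[0,-0.182,0.184,0,0,0,-0.6],[0,-0.218,0.209,0,0,0,-0.7],[0,-0.2553,0.2343,0,0,0,-0.8],[0,-0.2553,0.2343,0,0,0,-0.9],[0,-0.2553,0.2343,0,0,0,-0.993]]' && python3 -m handwheel '[[0,0,0,0.04,0,0,0],[0,0,0,0.08,0,0,0],[0,0,0,0.12,0,0,0],[0,0,0,0.12,0,0,0],[0,0,0,0.12,0,0,0]]' && python3 - <<'E'
from h import *
go(.514,-.3557,.0641,0)
E
```

```text
clock: 28.0
tool_pos: [0.5983, -0.0221, 0.2997]
eef_rot: [0.959, 0.285, -0.002, -0.0]
contact_force: [0.6, 0.3, -1.7]
opening: 0.306
finger_force: 15.0
clock: 29.0
tool_pos: [0.5114, -0.3574, 0.2992]
eef_rot: [0.707, 0.707, -0.001, -0.002]
contact_force: [-0.4, 0.5, -0.1]
opening: 0.306
finger_force: 15.0
clock: 29.5
tool_pos: [0.5133, -0.3551, 0.181]
eef_rot: [0.707, 0.707, -0.0, -0.002]
contact_force: [0.3, -1.1, -0.2]
opening: 0.305
finger_force: 15.0
go [-0.0008, 0.001, 0.1169] [-0.003, -0.002, 0.001] rows 2.3
```

```bash
python3 -m handwheel '[[0,0,0,0.03,0,0,0],[0,0,0,0.06,0,0,0],[0,0,0,0.085,0,0,0],[0,0,0,0.103,0,0,0],[0,0,0,0.112,0,0,0],[0,0,0,0.116,0,0,0],[0,0,0,0.116,0,0,0]]' && python3 -m handwheel '[[0,0,0,0.001,0,0,0],[0,0,0,0.001,0,0,0]]'; python3 -m handwheel '[[0,0,0,0.001,0,0,0],[0,0,0,0.001,0,0,0]]'
```

```text
clock: 30.2
tool_pos: [0.5148, -0.356, 0.067]
eef_rot: [0.707, 0.707, 0.0, 0.001]
contact_force: [-0.8, 0.2, -1.2]
opening: 0.305
finger_force: 15.0
clock: 30.4
tool_pos: [0.5146, -0.356, 0.0659]
eef_rot: [0.707, 0.707, 0.0, 0.001]
contact_force: [-0.9, -0.3, -1.0]
opening: 0.306
finger_force: 15.0
clock: 30.6
tool_pos: [0.5141, -0.3557, 0.0642]
eef_rot: [0.707, 0.707, 0.0, 0.0]
contact_force: [-0.1, 0.2, 0.4]
opening: 0.304
finger_force: 15.0
```

```bash
python3 -m handwheel '[[0,0,0,0.001,0,0,0],[0,0,0,0.001,0,0,0]]'
```

```text
clock: 30.8
tool_pos: [0.5141, -0.3559, 0.064]
eef_rot: [0.707, 0.707, -0.0, 0.0]
contact_force: [-2.0, 0.9, 7.5]
opening: 0.306
finger_force: 15.0
```

```bash
python3 -m handwheel '[[0,0,0,-0.001,0,0,0],[0,0,0,-0.001,0,0,0],[0.6,0,0,-0.001,0,0,0],[0.6,0,0,-0.001,0,0,0],[0.6,0,0,-0.001,0,0,0],[0.6,0,0,-0.001,0,0,0],[0.6,0,0,-0.001,0,0,0]]' && python3 -m handwheel '[[0.6,0,0,-0.02,0,0,0],[0.6,0,0,-0.06,0,0,0],[0.6,0,0,-0.1,0,0,0],[0.6,0,0,-0.145,0,0,0],[0.6,0,0,-0.19,0,0,0],[0.6,0,0,-0.236,0,0,0],[0.6,0,0,-0.236,0,0,0],[0.6,0,0,-0.236,0,0,0]]' && python3 -m handwheel '[[0.7,0.041,0.017,0,0,0,0],[0.7,0.082,0.034,0,0,0,0],[0.7,0.123,0.052,0,0,0,0],[0.7,0.165,0.069,0,0,0,0],[0.7,0.2058,0.086,0,0,0,0],[0.7,0.254,0.086,0,0,0,0],[0.7,0.302,0.086,0,0,0,0],[0.7,0.35,0.086,0,0,0,0],[0.7,0.398,0.086,0,0,0,0],[0.7,0.4458,0.086,0,0,0,0]]' && python3 -m handwheel '[[0.7,0.04,0,0,0,0,0.1],[0.7,0.08,0,0,0,0,0.2],[0.7,0.12,0,0,0,0,0.3],[0.7,0.16,0,0,0,0,0.4],[0.7,0.173,-0.038,0,0,0,0.5],[0.7,0.186,-0.077,0,0,0,0.6],[0.7,0.199,-0.115,0,0,0,0.7],[0.7,0.212,-0.154,0,0,0,0.8],[0.7,0.225,-0.192,0,0,0,0.9],[0.7,0.225,-0.192,0,0,0,0.993]]' && python3 -m handwheel '[[0.7,0,0,0.04,0,0,0],[0.7,0,0,0.08,0,0,0],[0.7,0,0,0.12,0,0,0],[0.7,0,0,0.12,0,0,0],[0.7,0,0,0.12,0,0,0]]' && python3 - <<'E'
from h import *
go(.408,.315,.054,-56.9)
p,_=snapshot('top');q,_=snapshot('side')
o=np.zeros((600,800,3),np.uint8);o[:400]=cv2.resize(p[140:210,365:505],(800,400),interpolation=2);o[400:,:400]=cv2.resize(q[110:170,240:360],(400,200))
o[400:,400:]=cv2.resize(q[200:300,150:350],(400,200))
cv2.imwrite('pics/c2.png',o[:,:,::-1])
E
```

```text
clock: 31.5
tool_pos: [0.514, -0.3557, 0.0639]
eef_rot: [0.707, 0.707, -0.0, 0.0]
contact_force: [-0.2, 0.3, 0.5]
opening: 0.602
finger_force: 0.0
clock: 32.3
tool_pos: [0.5142, -0.3559, 0.301]
eef_rot: [0.707, 0.707, 0.0, 0.001]
contact_force: [-0.5, -1.0, -0.2]
opening: 0.599
finger_force: 0.0
clock: 33.3
tool_pos: [0.5987, 0.0914, 0.2977]
eef_rot: [0.707, 0.707, -0.002, -0.001]
contact_force: [0.8, 0.2, 0.6]
opening: 0.699
finger_force: 0.0
clock: 34.3
tool_pos: [0.4014, 0.3167, 0.2983]
eef_rot: [0.958, 0.287, -0.003, 0.0]
contact_force: [-0.1, 0.3, 0.8]
opening: 0.702
finger_force: 0.0
clock: 34.8
tool_pos: [0.4073, 0.3144, 0.1792]
eef_rot: [0.959, 0.285, -0.002, 0.001]
contact_force: [-0.4, -0.3, -0.0]
opening: 0.704
finger_force: 0.0
go [0.0013, -0.0002, 0.1252] [0.001, 0.003, 0.0] rows 2.5
```

View pics/c2.png

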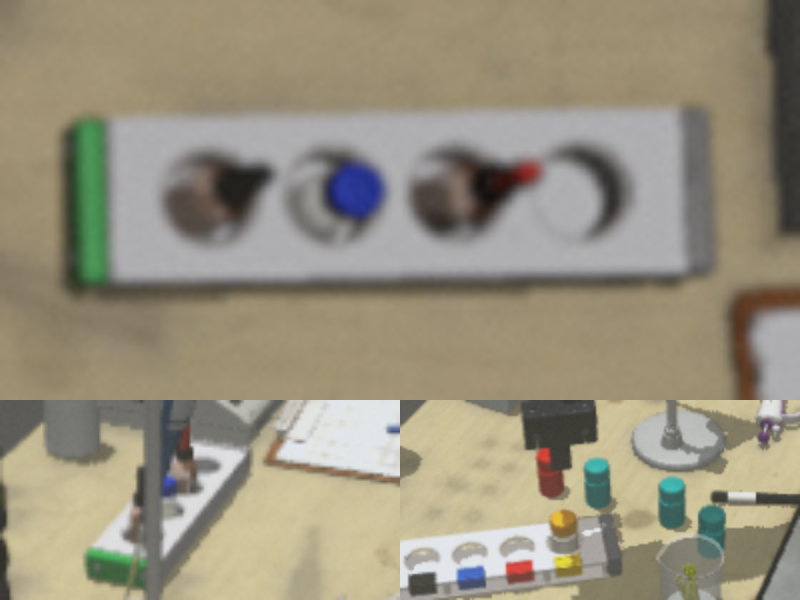

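Red stands in socket 3, with socket 4 free. The gripper is over the yellow-capped bottle, clear of the red and turquoise look-alikes.

```bash
python3 -m handwheel '[[0.7,0.001,0,0.03,0,0,0],[0.7,0.001,0,0.06,0,0,0],[0.7,0.001,0,0.09,0,0,0],[0.7,0.001,0,0.113,0,0,0],[0.7,0.001,0,0.125,0,0,0],[0.7,0.001,0,0.125,0,0,0],[0.7,0.001,0,0.125,0,0,0]]' && python3 -m handwheel '[[0,0,0,0,0,0,0],[0,0,0,0,0,0,0],[0,0,0,0,0,0,0],[0,0,0,0,0,0,0],[0,0,0,0,0,0,0],[0,0,0,0,0,0,0],[0,0,0,0,0,0,0]]' 15 && python3 -m handwheel '[[0,0,0,-0.01,0,0,0],[0,0,0,-0.03,0,0,0],[0,0,0,-0.06,0,0,0],[0,0,0,-0.10,0,0,0],[0,0,0,-0.15,0,0,0],[0,0,0,-0.2,0,0,0],[0,0,0,-0.246,0,0,0],[0,0,0,-0.246,0,0,0],[0,0,0,-0.246,0,0,0]]' && python3 - <<'E'
from h import *
go(.60,.25,.30,-56.9)
E
```

```text
clock: 35.6
tool_pos: [0.4096, 0.3163, 0.0562]
eef_rot: [0.959, 0.285, 0.001, -0.0]
contact_force: [0.2, -0.0, 0.3]
opening: 0.701
finger_force: 0.0
clock: 36.3
tool_pos: [0.409, 0.3158, 0.0551]
eef_rot: [0.959, 0.285, 0.0, -0.0]
contact_force: [-0.1, -0.0, 4.4]
opening: 0.343
finger_force: 15.0
clock: 37.2
tool_pos: [0.4088, 0.3154, 0.3018]
eef_rot: [0.959, 0.285, 0.001, -0.0]
contact_force: [-0.5, 0.9, -1.8]
opening: 0.349
finger_force: 15.0
go [0.1244, 0.1592, 0.002] [0.0, -0.002, -0.0] rows 4.0
```

```bash
python3 -m handwheel '[[0,0.025,0.032,0,0,0,0],[0,0.05,0.064,0,0,0,0],[0,0.075,0.096,0,0,0,0],[0,0.1,0.127,0,0,0,0],[0,0.1244,0.1592,0,0,0,0],[0,0.1,0.197,0,0,0,0],[0,0.075,0.2345,0,0,0,0],[0,0.0505,0.272,0,0,0,0],[0,0.026,0.31,0,0,0,0],[0,0.0014,0.3477,0,0,0,0]]' && python3 -m handwheel '[[0,-0.024,0.0366,0,0,0,-0.1],[0,-0.048,0.073,0,0,0,-0.2],[0,-0.072,0.11,0,0,0,-0.3],[0,-0.0956,0.1466,0,0,0,-0.4],[0,-0.131,0.175,0,0,0,-0.5],[0,-0.167,0.2035,0,0,0,-0.6],[0,-0.203,0.232,0,0,0,-0.7],[0,-0.238,0.26,0,0,0,-0.8],[0,-0.274,0.289,0,0,0,-0.9],[0,-0.3096,0.3174,0,0,0,-0.993]]' && python3 -m handwheel '[[0,0,0,0.0,0,0,0],[0,0,0,0.04,0,0,0],[0,0,0,0.08,0,0,0],[0,0,0,0.12,0,0,0],[0,0,0,0.12,0,0,0],[0,0,0,0.12,0,0,0]]' && python3 - <<'E'
from h import *
go(.514,-.410,.0571,0)
E
```

```text
clock: 38.2
tool_pos: [0.5982, 0.0231, 0.2983]
eef_rot: [0.959, 0.285, -0.003, -0.0]
contact_force: [0.0, -0.4, -0.4]
opening: 0.343
finger_force: 15.0
clock: 39.2
tool_pos: [0.5118, -0.4109, 0.2981]
eef_rot: [0.705, 0.709, -0.001, -0.003]
contact_force: [0.3, 0.6, -0.9]
opening: 0.349
finger_force: 15.0
clock: 39.8
tool_pos: [0.5134, -0.409, 0.1797]
eef_rot: [0.707, 0.707, -0.0, -0.002]
contact_force: [0.1, -0.0, -1.0]
opening: 0.346
finger_force: 15.0
go [-0.0013, 0.001, 0.1226] [-0.003, -0.002, 0.0] rows 2.5
```

```bash
python3 -m handwheel '[[0,-0.001,0.001,0.03,0,0,0],[0,-0.001,0.001,0.06,0,0,0],[0,-0.001,0.001,0.085,0,0,0],[0,-0.001,0.001,0.105,0,0,0],[0,-0.001,0.001,0.117,0,0,0],[0,-0.001,0.001,0.12,0,0,0],[0,-0.001,0.001,0.12,0,0,0]]' && python3 -m handwheel '[[0,0,0,0.001,0,0,0],[0,0,0,0.001,0,0,0]]'; python3 -m handwheel '[[0,0,0,0.001,0,0,0],[0,0,0,0.001,0,0,0]]'
```

```text
clock: 40.5
tool_pos: [0.5158, -0.4112, 0.0621]
eef_rot: [0.707, 0.707, 0.0, 0.001]
contact_force: [0.5, -0.0, -0.2]
opening: 0.347
finger_force: 15.0
clock: 40.7
tool_pos: [0.5156, -0.4112, 0.0611]
eef_rot: [0.707, 0.707, 0.0, 0.001]
contact_force: [-0.4, 0.6, -1.1]
opening: 0.346
finger_force: 15.0
clock: 40.9
tool_pos: [0.515, -0.4109, 0.0592]
eef_rot: [0.707, 0.707, 0.0, 0.0]
contact_force: [-0.8, 0.3, -0.1]
opening: 0.352
finger_force: 15.0
```

```bash
python3 -m handwheel '[[0,0,0,0.001,0,0,0],[0,0,0,0.001,0,0,0]]'; python3 -m handwheel '[[0,0,0,0.001,0,0,0],[0,0,0,0.001,0,0,0]]'
```

```text
clock: 41.1
tool_pos: [0.5149, -0.4108, 0.0578]
eef_rot: [0.707, 0.707, -0.0, -0.0]
contact_force: [-0.3, -0.5, -0.7]
opening: 0.343
finger_force: 15.0
clock: 41.3
tool_pos: [0.515, -0.4109, 0.0573]
eef_rot: [0.707, 0.707, -0.0, 0.0]
contact_force: [-0.2, 0.8, 2.5]
opening: 0.347
finger_force: 15.0
```

```bash
python3 -m handwheel '[[0,0,0,0,0,0,0],[0.6,0,0,0,0,0,0],[0.6,0,0,0,0,0,0],[0.6,0,0,0,0,0,0],[0.6,0,0,0,0,0,0],[0.6,0,0,0,0,0,0]]' && python3 -m handwheel '[[0.6,0,0,-0.02,0,0,0],[0.6,0,0,-0.06,0,0,0],[0.6,0,0,-0.1,0,0,0],[0.6,0,0,-0.145,0,0,0],[0.6,0,0,-0.19,0,0,0],[0.6,0,0,-0.242,0,0,0],[0.6,0,0,-0.242,0,0,0],[0.6,0,0,-0.242,0,0,0]]' && python3 -m handwheel '[[0.7,0.043,0.014,0,0,0,0],[0.7,0.087,0.028,0,0,0,0],[0.7,0.13,0.043,0,0,0,0],[0.7,0.173,0.057,0,0,0,0],[0.7,0.217,0.071,0,0,0,0],[0.7,0.26,0.085,0,0,0,0],[0.7,0.308,0.085,0,0,0,0],[0.7,0.356,0.085,0,0,0,0],[0.7,0.404,0.085,0,0,0,0],[0.7,0.452,0.085,0,0,0,0]]' && python3 -m handwheel '[[0.7,0.04,0,0,0,0,0],[0.7,0.08,0,0,0,0,0],[0.7,0.12,0,0,0,0,0],[0.7,0.16,0,0,0,0,0],[0.7,0.2,0,0,0,0,0],[0.7,0.2,0,0,0,0,0],[0.7,0.2,0,0,0,0,0]]' && python3 - <<'E'
from h import *
p,_=snapshot('top');q,_=snapshot('side')
o=np.zeros((600,800,3),np.uint8);o[:200,:400]=cv2.resize(p[140:210,365:505],(400,200),interpolation=2);o[:200,400:]=cv2.resize(q[110:170,240:360],(400,200))
o[200:]=cv2.resize(q[90:310,130:570],(800,400))
cv2.imwrite('pics/d.png',o[:,:,::-1])
E
```

```text
clock: 41.9
tool_pos: [0.515, -0.4108, 0.0568]
eef_rot: [0.707, 0.707, -0.0, -0.0]
contact_force: [0.0, 0.1, -0.3]
opening: 0.604
finger_force: 0.0
clock: 42.7
tool_pos: [0.5155, -0.411, 0.3004]
eef_rot: [0.707, 0.707, 0.0, 0.002]
contact_force: [0.3, -0.4, 0.0]
opening: 0.595
finger_force: 0.0
clock: 43.7
tool_pos: [0.5985, 0.0425, 0.2966]
eef_rot: [0.707, 0.707, -0.002, -0.001]
contact_force: [0.4, 0.0, 0.2]
opening: 0.701
finger_force: 0.0
clock: 44.4
tool_pos: [0.5987, 0.2416, 0.2966]
eef_rot: [0.706, 0.708, -0.002, -0.001]
contact_force: [0.7, -0.6, -1.0]
opening: 0.698
finger_force: 0.0
```

View pics/d.png

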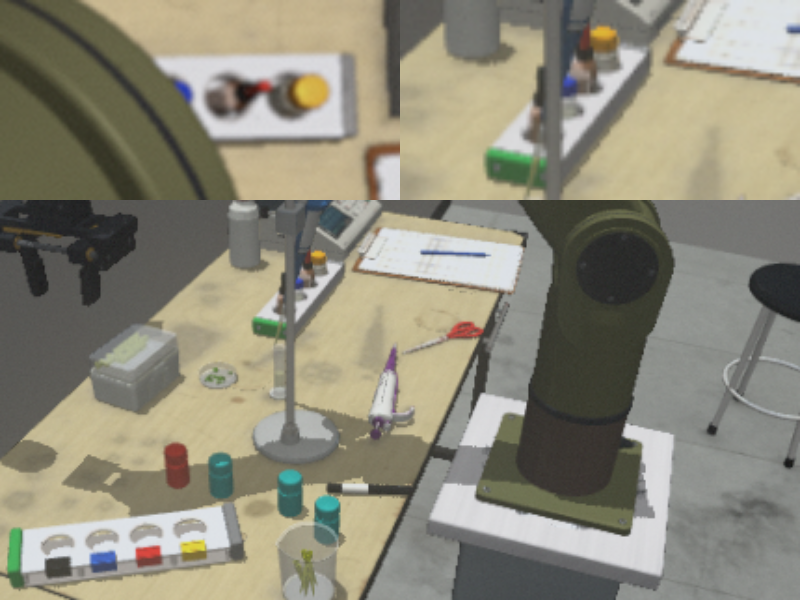

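The rack is empty. The block holds black, blue, red and yellow upright, in order from its green end. The dish (217,375) and cylinder (280,370) are unmoved. I'll hand the job in.

```bash
python3 -c "
from plant import finish_job;print(finish_job())"
```

```text
the job is handed in; nothing more can be done
None
```

The job is handed in at about 45 s: all four bottles stand upright in the cooling block in the order black, blue, red, yellow from its green end, and the last picture shows the petri dish and cylinder where they were.

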